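# Proof-pull of the sampling-line anchor

### The arm

A 7-joint arm with a two-finger parallel gripper is mounted at the origin on the work surface. World frame = base frame: x ahead of the robot, y to its left, z up, the work surface at z = 0. Lengths are in mm, angles in rad, forces in N, time in s.
With the tool pointing down it reaches from about 400 to 875 mm from the base axis. Payload 4.4 kg.
Tool frame: the origin (TCP) lies at the very end of the fingers, on their centre line; the grasp point (between the pads) lies 19 mm behind it (ctrl.grip_depth is the distance from the TCP to the grasp point, in mm); z points along the fingers, x is the direction in which the jaws open and shut, and the axes are right-handed (so a half turn about z gives the same grasp; the last joint's range is limited). The gripper opens to 85 mm and grips with 20 to 120 N. Pads are 22 mm wide; open, the fingers measure 114 mm over their backs; the gripper's body (76 mm by 85 mm) begins 54 mm behind the grasp point. The pads swing forward as they close: fully open they stand 13 mm farther back than shut.
Start: joints at [1.18, 0.628, 0.038, 1.517, -0.027, 0.996, -0.02], TCP at [207.455, -616.02, 231.313] pointing down, gripper open.
Joint ranges: [-3.06, 3.06], [-0.37, 2.12], [-1.25, 1.32], [0.18, 2.47], [-1.1, 4.24], [0.23, 1.98], [-2.94, 2.94]. Speed limits (rad/s): [2.57, 2.57, 3.14, 3.14, 3.14, 3.14, 3.14].

### API

Orientations are given as [roll, pitch, yaw] about the fixed x, y, z axes, in that order (R = Rz(yaw) Ry(pitch) Rx(roll)).
In Python, from cell import ctrl gives the robot as it stands.
- The arm moves only by the shell command python3 -m creep 'ROWS'. ROWS is JSON, a list of rows, each an object with "hand": the opening, from 0 (shut) to 1 (fully open); "travel": the shift along the tool's x, y, z in cm, a list of three; "angular": the turn, a rotation vector about the tool's x, y, z in degrees, a list of three. In form: [{"hand": hand, "travel": [tx, ty, tz], "angular": [rx, ry, rz]}, ...]. A call has 1 to 20 rows; each row is the pose to reach, as a shift and turn from the pose measured when the call began, along the tool's axes at that moment; what a row does not reach only later rows make up. A row lasts 1/10 s, in which the tool goes at most 50 mm and 8.59 degrees, less where a joint would pass 70% of its speed; a pose out of reach is approached as far as the arm can. A call with a gripper value outside its range is refused whole. The fingers move at their own pace and stop on an object; the grip force is fixed at half the most. Time passes only in rows, so rows that repeat a pose let the fingers close. It gives the time, the measured TCP pose, the force and the opening at its end, in the units of the state.
- ctrl.read_state(): the state, without advancing time (a new reading comes with each control period).
- ctrl.get_image(name): name is "scene" or "top"; returns a dict with "frame" (384x512x3 uint8, red, green, blue), "fx", "fy", "cx", "cy" (pixels), "origin" and "orientation" of the camera in the world. Camera axes: x right, y down, z forward; pixel columns grow to the right and rows downward; lengths in mm; the calibration is good to about 2 mm. A picture is of the moment at which its call begins. There is no depth.
- ctrl.finish_job(): hands the job in, once; it reports no verdict.
Trained networks look in the newest picture that a camera, given by its name, has taken for a name from the list of things; names that differ only in an ending like _2 or _b are one class to them, and where a whole thing is asked for, a point or a joint stands for the part that bears it (a point fixed in the world has none). Each returns a list of dicts, best first, with "confidence" (0 to 1); they miss things now and then, are a little off and sometimes report something else, mostly with a low value. They report only what shows in the picture. A call takes as long as a camera call. They do not tell look-alikes from the thing itself.
- ctrl.regions_of(camera, thing): "region" (384x512 bool, what is visible of it).
- ctrl.spot_point(camera, thing): "at" ([x, y, z] in mm, in world coordinates, good to about 4 mm: a listed point, or the origin of a listed thing).
The state is a dict: "clock": time; "qpos": joint angles; "qd": joint speeds; "tau": joint torques, N m; "eef_pos": TCP position; "tool_rot": TCP orientation; "force": force on the tool from outside, world axes, zero at the start; "torque": the same for the moment, N m; "width": finger opening in mm.
Only numpy, scipy, OpenCV 4.12 (cv2) and the standard library are available. Lean on these libraries where they do the work, as an engineer would, in place of code of your own. Each camera call takes 0.05 s, during which the arm holds its last target. There are 200 camera calls.

### The job

Give the sampling-line anchor its proof pull: take the D-handle of the spring tension gauge under the pipe, take up the slack and pull the handle straight out until the gauge's pointer is level with the set index on its scale, without running past it, and keep it level there for two seconds. Then ease the handle fully home, without letting it snap back, and let go; leave the jars and the bottle on its base plate standing where they are.

Things in the scene. Friction and masses are not known exactly. Their poses are not given: they have to be found in the camera images.
- rig: fixed anchor rig: dark steel base plate (460 x 380 x 10 mm) with the gauge on a rail, an anchor post at the far end and a pipe above. Origin on the table under the handle; x points along the gauge from the D-handle to the anchor post, so the pull direction is -x (roughly toward the robot); y runs along the pipe
- pipe (a point): axis of the grey water pipe at mid-length: 50 mm diameter, along rig y, 195 mm above the table, on two uprights 155 mm to either side. It hangs over the handle (20 mm beyond it at no slack used), so the gripper must come in under it tilted, some 30 to 45 deg from vertical, from the -x side pointing down and to +x
- handle (a point): centre of the D-handle's grip bar: round, black, 16 mm diameter, 110 mm long along rig y, 75 mm above the table. Behind it (+x) the D is open, 53 mm clear along x and 80 mm along y, closed by 10 mm steel rods; a 12 mm rod leads on into the gauge housing. Axes as the rig's
- puller (a joint): how far the handle has been drawn out of the gauge housing, m: 0 fully home, stop at 0.08. The spring takes 5.4 N to leave home, then 180 N/m more. The gauge hangs by a slotted link on the anchor post with 5 to 25 mm of slack at the start, different each time: the first pull (about 3 N) only slides handle, housing and scale together; once the link is taut the handle comes out
- index (a joint): setting of the index on the scale, m: the draw (joint puller) at which the pointer is level with it; 0.025 to 0.055. Clamped tight
- pointer (a point): tip of the pointer, a thin bright cross blade in the dark slot along the top of the grey gauge housing (125 x 66 mm, top 100 mm above the table), 190 mm behind the grip bar; it moves with the handle. Axes as the rig's
- index_mark (a point): tongue of the set index, a steel saddle block (12 x 24 x 12 mm, with a round thumb screw) clamped on the +y edge of the slot; it moves with the housing. Pointer and index are level when they have the same rig x. Axes as the rig's
- jar_a: white sample jar with cap, 56 mm diameter, 75 mm tall, standing on the base plate on the +y side of the handle; origin under its centre
- jar_b: white sample jar as the other, on the base plate on the -y side of the gauge housing; origin under its centre
- bottle: clear bottle, 64 mm diameter, 160 mm tall, on the base plate on the +y side of the gauge housing; origin under its centre
Not all that is in view belongs to the job. What is shaped like the jar_b but brown is not meant. What is shaped like the jar_a but pink is not meant.

How it is judged:
By the outcome, as a careful person would: the job done as asked, in the order asked, and still so for the second after the job is handed in, with the robot touching nothing.
It also fails if it takes over 48 s, if anything falls off the work surface, if the arm or the gripper's body presses on something with over 40 N, if the wrist force passes 120 N, or if a joint passes its speed limit or range.

## Working session

There is one attempt and no reset: what is moved stays moved. The work goes in short steps, Python scripts to look and compute and a shell command to move; the robot and the scene stay as the last step left them, time stands still between calls to the robot, and variables do not carry over. Pictures are saved under pics/ and viewed, about 8 in all and at most 12, crops included, and the job is handed in when it is done.

```bash
mkdir -p pics; ls; cat > h.py <<'E'
import numpy as np,cv2
from scipy.spatial.transform import Rotation as R
from cell import ctrl
def img(n):
    d=ctrl.get_image(n); return d
def save(d,fn,crop=None,scale=1):
    f=d["frame"][:,:,::-1]
    if crop: x0,y0,x1,y1=crop; f=f[y0:y1,x0:x1]
    cv2.imwrite("pics/"+fn,cv2.resize(f,None,fx=scale,fy=scale,interpolation=cv2.INTER_CUBIC))
def camR(d):
    o=np.array(d["orientation"]); return R.from_euler('xyz',o).as_matrix() if o.size==3 else (o if o.shape==(3,3) else R.from_quat(o).as_matrix())
def proj(d,p):
    c=camR(d).T@(np.array(p,float)-d["origin"]); return np.array([d["fx"]*c[0]/c[2]+d["cx"],d["fy"]*c[1]/c[2]+d["cy"]])
def atz(d,u,v,z):
    r=camR(d)@np.array([(u-d["cx"])/d["fx"],(v-d["cy"])/d["fy"],1]); o=np.array(d["origin"],float); return o+r*(z-o[2])/r[2]
E
python3 - <<'E'
from h import *
s,t=img("scene"),img("top")
print({k:v for k,v in s.items() if k!="frame"},{k:v for k,v in t.items() if k!="frame"})
f=np.hstack([s["frame"],t["frame"]]);cv2.imwrite("pics/a.png",cv2.resize(f[:,:,::-1],(800,300),interpolation=cv2.INTER_AREA))
save(s,"s.png",None,1.5);save(t,"t.png",None,1.5)
for n in ["rig","pipe","handle","pointer","index_mark","jar_a","bottle"]:
  for c in ["scene","top"]:
    print(n,c,[(round(r["confidence"],2),np.round(r["at"],0).tolist(),np.round(proj(s if c=="scene" else t,r["at"])).tolist()) for r in ctrl.spot_point(c,n)][:4])
print(ctrl.read_state())
E
```

```text
pics
{'fx': 354.6944862451667, 'fy': 354.6944862451667, 'cx': 261.8056390807893, 'cy': 192.89671889781593, 'origin': array([1158.77299925, -160.61212785,  677.16371664]), 'orientation': array([-2.32425991,  0.0176447 ,  1.1160133 ])} {'fx': 461.73396517749774, 'fy': 461.73396517749774, 'cx': 249.29439490106245, 'cy': 192.1267975325656, 'origin': array([ 563.69667245,   80.33324042, 1047.25273431]), 'orientation': array([-3.04642274, -0.00519124, -1.58302311])}
rig scene [(0.76, [579.0, 90.0, -1.0], [255.0, 217.0])]
rig top [(0.74, [581.0, 90.0, -1.0], [243.0, 229.0]), (0.55, [571.0, 94.0, 76.0], [240.0, 233.0])]
pipe scene [(0.96, [601.0, 94.0, 194.0], [258.0, 163.0])]
pipe top [(0.79, [600.0, 90.0, 194.0], [242.0, 216.0])]
handle scene [(0.8, [568.0, 95.0, 74.0], [254.0, 193.0])]
handle top [(0.88, [570.0, 93.0, 76.0], [241.0, 233.0])]
pointer scene [(0.94, [753.0, 71.0, 96.0], [281.0, 243.0])]
pointer top [(0.58, [755.0, 70.0, 101.0], [251.0, 144.0]), (0.47, [727.0, 83.0, 102.0], [245.0, 157.0])]
index_mark scene [(0.5, [719.0, 82.0, 106.0], [278.0, 227.0])]
index_mark top [(0.46, 
[... 539 characters left out ...]
41.0])]
{'clock': 0.8, 'qpos': array([ 1.18021042,  0.62834052,  0.03847621,  1.51741832, -0.02702181,
        0.99625833, -0.0199957 ]), 'qd': array([ 4.92762240e-04, -1.17620545e-03, -1.54538909e-03,  1.30870202e-04,
       -2.31917741e-03, -4.67477215e-05,  2.49067885e-04]), 'tau': array([ 6.95714061e-04, -5.63198125e+01,  1.22526538e+00, -1.93773669e+01,
        1.08052764e-02,  1.46464427e-03,  5.25709449e-07]), 'eef_pos': array([ 207.47165541, -616.02475051,  231.34568672]), 'tool_rot': array([-3.14151975e+00, -9.16195512e-05, -1.24602415e+00]), 'force': array([-0.12121678, -0.12119244, -0.61579027]), 'torque': array([-0.00642687,  0.04253512,  0.02799521]), 'width': 85.30535640413443}
```

View pics/s.png

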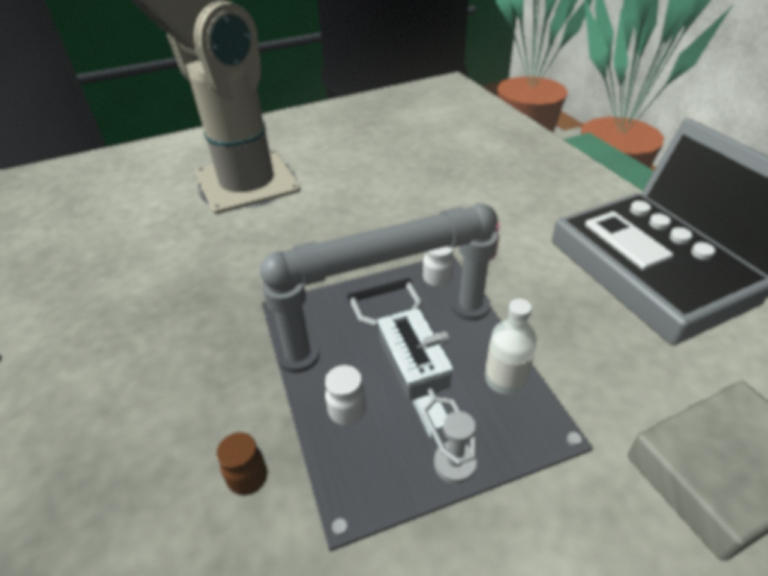

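View pics/t.png

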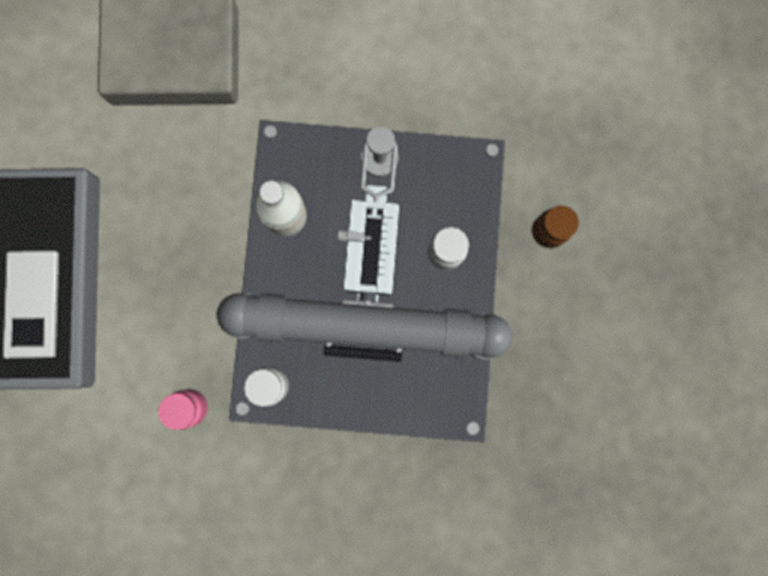

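The top view shows the handle bar at about (242,235), partly under the pipe. The gauge housing, slot and index screw are at about (248,163). jar_a is at (177,258), jar_b at (300,165) and the bottle at (187,140). The look-alikes are the pink jar at (122,273) and the brown jar at (371,151), both off the plate, plus the other dark objects (carry case). The only black bar with D rods is the handle. Next comes one close crop and the geometry.

```bash
python3 - <<'E'
from h import *
s,t=img("scene"),img("top")
c=[atz(t,u/1.5,v/1.5,10)[:2] for u,v in [(260,121),(504,140),(484,440),(230,421)]]
print(np.round(c,1))
ax=(np.array(c[0])+c[1]-c[2]-c[3]);ay=(np.array(c[0])+c[3]-c[1]-c[2]);print(np.degrees(np.arctan2(ax[1],ax[0])),np.degrees(np.arctan2(-ay[0],ay[1])),np.linalg.norm(ax)/2,np.linalg.norm(ay)/2,np.mean(c,0))
# bar, pipe ends
for u,v in [(323,352),(402,355)]: print("bar",np.round(atz(t,u/1.5,v/1.5,75),1))
for u,v in [(235,314),(495,336)]: print("pipe",np.round(atz(t,u/1.5,v/1.5,195),1))
a=cv2.resize(t["frame"][110:250,205:285],None,fx=4.2,fy=4.2,interpolation=cv2.INTER_CUBIC)
b=cv2.resize(s["frame"][180:280,225:325],None,fx=4.2,fy=4.2,interpolation=cv2.INTER_CUBIC)
b=np.vstack([b,np.zeros((a.shape[0]-b.shape[0],b.shape[1],3),np.uint8)])
cv2.imwrite("pics/c1.png",np.hstack([a,b])[:,:,::-1])
E
```

```text
[[ 923.1  245.9]
 [ 889.1 -129. ]
 [ 435.8  -85.8]
 [ 468.2  288.6]]
-5.401465616474291 -5.060995973327962 456.0858552119175 376.09536222849334 [679.07676265  79.90822302]
bar [567.7 146.4  75. ]
bar [562.2  36.1  75. ]
pipe [615.1 246.3 195. ]
pipe [584.2 -73.2 195. ]
```

View pics/c1.png

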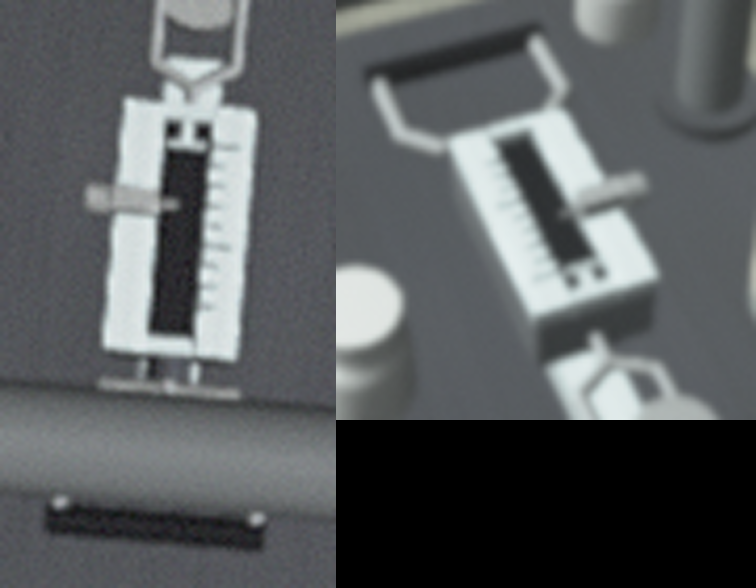

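The close crop confirms the geometry. The D-handle bar centre is at top (242,234.5). The pointer blade is at its home position, top (249.8,144), and the index tongue is at (246,158). The index is therefore about 29 mm from home, and the rig yaw is about -5.2°.

```bash
cat >> h.py <<'E'
YAW=np.radians(-5.2); ex=np.array([np.cos(YAW),np.sin(YAW),0]); ey=np.array([-np.sin(YAW),np.cos(YAW),0])
def Rt(tilt,yaw=YAW):
    a=np.radians(tilt); e=np.array([np.cos(yaw),np.sin(yaw),0]); k=np.array([0,0,1.])
    z=np.sin(a)*e-np.cos(a)*k; x=np.cos(a)*e+np.sin(a)*k
    return np.array([x,np.cross(z,x),z]).T
def row(p,Rm):
    st=ctrl.read_state(); R0=R.from_euler('xyz',st["tool_rot"]).as_matrix()
    print("travel",np.round(R0.T@(np.array(p)-st["eef_pos"])/10,2).tolist(),"ang",np.round(np.degrees(R.from_matrix(R0.T@Rm).as_rotvec()),1).tolist())
BAR=np.array([566.5,92,75.])
E
python3 - <<'E'
from h import *
row([440,-250,300],Rt(0,np.radians(-30)))
row([480,-60,280],Rt(20,np.radians(-10)))
T=Rt(40);row(BAR-110*T[:,2],T)
E
```

```text
travel [-27.27, -33.72, -6.87] ang [-0.0, -0.0, -41.4]
travel [-44.0, -43.57, -4.87] ang [10.7, 18.0, -60.7]
travel [-58.5, -50.15, 7.21] ang [23.1, 35.4, -63.4]
```

```bash
python3 -m creep '[{"hand":0.65,"travel":[-27,-34,-7],"angular":[0,0,-41]},{"hand":0.65,"travel":[-27,-34,-7],"angular":[0,0,-41]},{"hand":0.65,"travel":[-27,-34,-7],"angular":[0,0,-41]},{"hand":0.65,"travel":[-27,-34,-7],"angular":[0,0,-41]},{"hand":0.65,"travel":[-27,-34,-7],"angular":[0,0,-41]},{"hand":0.65,"travel":[-27,-34,-7],"angular":[0,0,-41]},{"hand":0.65,"travel":[-27,-34,-7],"angular":[0,0,-41]},{"hand":0.65,"travel":[-27,-34,-7],"angular":[0,0,-41]},{"hand":0.65,"travel":[-27,-34,-7],"angular":[0,0,-41]},{"hand":0.65,"travel":[-44,-44,-5],"angular":[10.7,18,-60.7]},{"hand":0.65,"travel":[-44,-44,-5],"angular":[10.7,18,-60.7]},{"hand":0.65,"travel":[-44,-44,-5],"angular":[10.7,18,-60.7]},{"hand":0.65,"travel":[-44,-44,-5],"angular":[10.7,18,-60.7]},{"hand":0.65,"travel":[-44,-44,-5],"angular":[10.7,18,-60.7]}]'; python3 - <<'E'
from h import *
st=ctrl.read_state();print(st["qpos"])
T=Rt(40);row(BAR-110*T[:,2],T)
E
```

```text
clock: 2.3
eef_pos: [483.9, -50.1, 281.4]
tool_rot: [-3.14, -0.35, -0.161]
force: [-0.4, -0.8, 0.2]
width: 55.5
[ 0.28426707  0.19280469 -0.32437803  2.18866934  0.28963024  0.44035359
 -0.42618429]
travel [-5.29, -14.84, 11.1] ang [1.9, 20.0, -3.5]
```

```bash
python3 -m creep '[{"hand":0.65,"travel":[-5.3,-14.8,11.1],"angular":[1.9,20,-3.5]},{"hand":0.65,"travel":[-5.3,-14.8,11.1],"angular":[1.9,20,-3.5]},{"hand":0.65,"travel":[-5.3,-14.8,11.1],"angular":[1.9,20,-3.5]},{"hand":0.65,"travel":[-5.3,-14.8,11.1],"angular":[1.9,20,-3.5]},{"hand":0.65,"travel":[-5.3,-14.8,11.1],"angular":[1.9,20,-3.5]},{"hand":0.65,"travel":[-5.3,-14.8,11.1],"angular":[1.9,20,-3.5]},{"hand":0.65,"travel":[-5.3,-14.8,11.1],"angular":[1.9,20,-3.5]}]'; python3 - <<'E'
from h import *
s,t=img("scene"),img("top")
st=ctrl.read_state();print(st["qpos"],st["force"])
T=Rt(40);row(BAR-110*T[:,2],T)
row(BAR+19*T[:,2],T)
T=R.from_euler('xyz',st["tool_rot"]).as_matrix();print(T)
a=cv2.resize(t["frame"][100:300,180:330],None,fx=2.4,fy=2.4,interpolation=cv2.INTER_CUBIC)
b=cv2.resize(s["frame"][100:300,180:360],None,fx=2.4,fy=2.4,interpolation=cv2.INTER_CUBIC)
cv2.imwrite("pics/c2.png",np.hstack([a,b])[:,:,::-1])
for c in ["scene","top"]:print([(round(r["confidence"],2),np.round(r["at"],0).tolist()) for r in ctrl.spot_point(c,"handle")])
E
```

```text
clock: 3.0
eef_pos: [480.0, -53.5, 216.0]
tool_rot: [2.981, -0.503, -0.085]
force: [-1.0, 0.6, -2.4]
width: 55.6
[ 0.44962627  0.38324344 -0.77365192  2.41788415  1.61064757  0.55607709
 -1.83465044] [-0.0723321  -1.00287428 -0.14589824]
travel [-2.13, -15.5, 2.64] ang [8.4, 11.6, 1.2]
travel [0.47, -17.35, 15.14] ang [8.4, 11.6, 1.2]
[[ 0.87694412 -0.15398066  0.45525703]
 [-0.07322801 -0.97903378 -0.1900803 ]
 [ 0.4749807   0.13335223 -0.86983362]]
[(0.61, [566.0, 93.0, 74.0]), (0.41, [715.0, -37.0, 12.0])]
[(0.76, [571.0, 94.0, 75.0])]
```

View pics/c2.png

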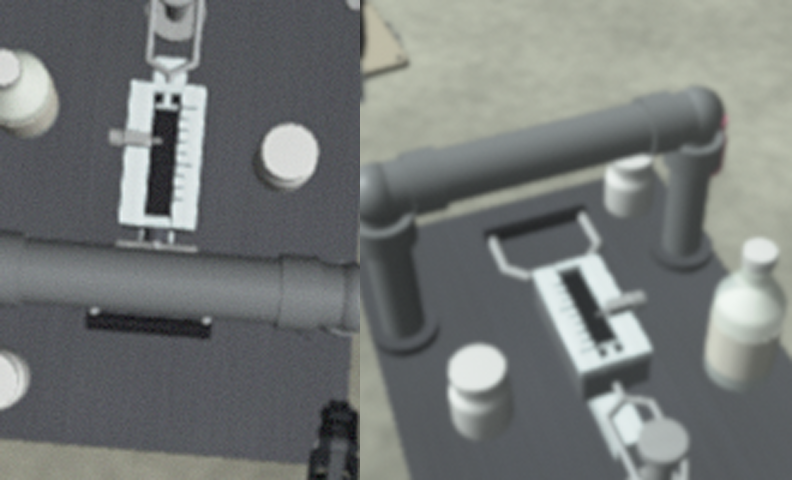

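The top view still shows the bar clearly, and the fingers are just entering at lower right. The arm is mid wrist-flip: j5 went from 0.29 to 1.6. I'll fit a quick kinematic model so I can choose a sane route.

```bash
cat > kin.py <<'E'
import numpy as np,itertools
from scipy.spatial.transform import Rotation as R
from scipy.optimize import least_squares
D=[([1.18021042,.62834052,.03847621,1.51741832,-.02702181,.99625833,-.0199957],[207.47,-616.02,231.35],[-3.14151975,0,-1.24602]),
([.28426707,.19280469,-.32437803,2.18866934,.28963024,.44035359,-.42618429],[483.9,-50.1,281.4],[-3.14,-.35,-.161]),
([.44962627,.38324344,-.77365192,2.41788415,1.61064757,.55607709,-1.83465044],[480,-53.5,216],[2.981,-.503,-.085])]
def fk(q,s,L):
    ax="zyzyzyz"; M=R.identity(); p=np.array([0,0,L[0]])
    for i in range(7):
        M=M*R.from_euler(ax[i],s[i]*q[i])
        if i in(2,4,6): p=p+M.apply([0,0,L[1+(i-2)//2]])
        if i in(2,4): p=p+M.apply([L[4+(i-2)//2],0,0])
    return p,M
if __name__=="__main__":
    best=[]
    for s in itertools.product([1,-1],repeat=7):
        e=sum((fk(q,s,np.zeros(6))[1].inv()*R.from_euler('xyz',o)).magnitude() for q,p,o in D); best.append((e,s))
    for e,s in sorted(best)[:3]:
        f=least_squares(lambda L:np.concatenate([fk(q,s,L)[0]-p for q,p,o in D]),[330,400,400,250,0,0])
        print(round(e,3),s,np.round(f.x,1),np.round(np.abs(f.fun).max(),1))
E
python3 kin.py; python3 -c "
from h import *;print(ctrl.read_state()['qpos'],ctrl.read_state()['eef_pos'],ctrl.read_state()['tool_rot'])"
```

```text
3.77 (1, 1, 1, 1, -1, 1, 1) [ 3136.3 -4550.3   466.5 -3580.   2943.8  1059.1] 388.4
3.824 (1, 1, 1, 1, 1, 1, -1) [1739.6 -454.2 -657.  2004.3   30.6 -569.2] 382.5
3.887 (1, 1, -1, 1, -1, 1, 1) [1393.8  340.4 -573.5 2633.3 -664.  -627.4] 418.7
[ 0.44475972  0.37769727 -0.75786122  2.41588196  1.60822189  0.55408316
 -1.83232308] [479.62561462 -54.77852866 214.7618285 ] [ 2.98339361 -0.49809551 -0.08997448]
```

```bash
cat > fit.py <<'E'
from kin import *
D[2]=([.44475972,.37769727,-.75786122,2.41588196,1.60822189,.55408316,-1.83232308],[479.6,-54.8,214.8],[2.98339361,-.49809551,-.08997448])
res=[]
for s in itertools.product([1,-1],repeat=7):
    if s[1]<0: continue
    def f(v,s=s):
        o=[]
        for q,p,e in D:
            M=R.from_euler('z',v[0])*fk(q,s,np.zeros(6))[1]*R.from_euler('z',v[1]); o+=list((M.inv()*R.from_euler('xyz',e)).as_rotvec())
        return o
    for a,b in [(0,0),(0,3),(3,0),(1.5,1.5),(-1.5,1.5)]:
        r=least_squares(f,[a,b]); res.append((r.cost,s,tuple(r.x)))
for c,s,v in sorted(res)[:3]:
    B=R.from_euler('z',v[0])
    g=least_squares(lambda L:np.concatenate([B.apply(fk(q,s,L)[0])-p for q,p,o in D]),[330,400,400,250,0,0])
    print(round(c,5),s,np.round(v,3),np.round(g.x,1),round(np.abs(g.fun).max(),1))
E
python3 fit.py
```

```text
0.0 (-1, 1, -1, 1, -1, 1, -1) [-0.     3.141] [343.3 596.7 394.7 399.3 -38.7   1.6] 27.0
0.0 (-1, 1, -1, 1, -1, 1, -1) [-0.    -3.142] [343.3 596.7 394.7 399.3 -38.7   1.6] 27.0
0.0 (-1, 1, -1, 1, -1, 1, -1) [-0.     3.141] [343.3 596.7 394.7 399.3 -38.7   1.6] 27.0
```

```bash
cat > kin.py <<'E'
import numpy as np
from scipy.spatial.transform import Rotation as R
from scipy.optimize import least_squares
S=(-1,1,-1,1,-1,1,-1); LO=np.array([-3.06,-.37,-1.25,.18,-1.1,.23,-2.94]);HI=np.array([3.06,2.12,1.32,2.47,4.24,1.98,2.94])
def fk(q,L):
    d1,l1,l2,lt,a3,a4,a6=L; M=R.identity(); p=np.array([0,0,d1])
    off={2:[a3,0,l1],3:[a4,0,0],4:[0,0,l2],5:[a6,0,0],6:[0,0,lt]}
    for i in range(7):
        M=M*R.from_euler("zyzyzyz"[i],S[i]*q[i])
        if i in off: p=p+M.apply(off[i])
    return p,M*R.from_euler('z',np.pi)
D=[([1.18021042,.62834052,.03847621,1.51741832,-.02702181,.99625833,-.0199957],[207.47,-616.02,231.35]),
([.28426707,.19280469,-.32437803,2.18866934,.28963024,.44035359,-.42618429],[483.9,-50.1,281.4]),
([.44475972,.37769727,-.75786122,2.41588196,1.60822189,.55408316,-1.83232308],[479.6,-54.8,214.8])]
def fit():
    return least_squares(lambda L:np.concatenate([fk(q,L)[0]-p for q,p in D]+[1e-2*(L-[300,350,350,270,0,0,0])]),[300,350,350,270,50,-70,70])
def ik(p,Rm,q0,L):
    def f(q):
        a,M=fk(q,L); return np.concatenate([(a-p)/100,3*(M.inv()*R.from_matrix(Rm)).as_rotvec(),1e-3*(q-q0)])
    return least_squares(f,np.clip(q0,LO+.02,HI-.02),bounds=(LO,HI))
E
python3 - <<'E'
from kin import *
from h import *
g=fit();L=g.x;print(np.round(L,1),np.round(g.fun[:9],1))
q=ctrl.read_state()["qpos"];rng=np.random.default_rng(0)
for tilt in (35,40,45):
  T=Rt(tilt)
  for d in (-110,19):
    out=[]
    for k in range(30):
        q0=q if k==0 else rng.uniform(LO,HI)
        r=ik(BAR+d*T[:,2],T,q0,L);e=np.abs(r.fun[:6]).max()
        if e<.02: out.append((np.linalg.norm((r.x-q)[[0,1,2,3]]),np.round(r.x,2).tolist()))
    out.sort();print(tilt,d,len(out),*out[:4],sep="\n ")
E
```

```text
[371.  600.7 399.7 424.2 -45.4  12.   -4.7] [27.1  9.9  0.8 -1.4 22.  -4.4  2.1 -2.2  3.6]
35
 -110
 0
35
 19
 20
 (np.float64(0.6924125877810183), [0.06, 0.95, -0.69, 2.43, 2.29, 1.04, -2.65])
 (np.float64(0.6973701483295373), [0.05, 0.94, -0.65, 2.43, 2.31, 1.02, -2.67])
 (np.float64(0.7135300244667249), [0.14, 1.02, -0.86, 2.43, 2.21, 1.16, -2.54])
 (np.float64(0.8850989109176877), [0.24, 1.15, -1.13, 2.43, 2.1, 1.39, -2.39])
40
 -110
 0
40
 19
 0
45
 -110
 0
45
 19
 0
```

```bash
python3 - <<'E'
s=open('kin.py').read()
s=s.replace("d1,l1,l2,lt,a3,a4,a6=L","d1,l1,l2,lt,b,c,a6=L").replace("2:[a3,0,l1],3:[a4,0,0],4:[0,0,l2],5:[a6,0,0]","2:[0,b,l1],4:[0,c,l2],5:[a6,0,0]")
s=s.replace("[300,350,350,270,0,0,0]","[285,421,314,320,20,0,0]").replace("[300,350,350,270,50,-70,70]","[285,421,314,320,20,0,0]")
open('kin.py','w').write(s)
E
cat > ikt.py <<'E'
from kin import *
from h import *
g=fit();L=g.x;print(np.round(L,1),np.round(g.fun[:9],1))
q=ctrl.read_state()["qpos"];rng=np.random.default_rng(0)
for tilt in (32,37,42):
  T=Rt(tilt)
  for d in (-110,19,-999):
    out=[]
    for k in range(30):
        q0=q if k==0 else rng.uniform(LO,HI)
        r=ik(BAR+d*T[:,2] if d>-999 else BAR+19*T[:,2]-60*ex,T,q0,L);e=np.abs(r.fun[:6]).max()
        if e<.03: out.append((round(float(np.linalg.norm((r.x-q)[:5])),2),np.round(r.x,2).tolist()))
    out.sort();print(tilt,d,len(out),*out[:3],sep="\n ")
E
python3 ikt.py
```

```text
[318.7 563.9 375.2 339.7 -28.6   0.6  -2.9] [ 0.1  0.5  0.6 -1.3  0.2  1.8  1.7  0.5 -2.5]
32
 -110
 20
 (0.41, [0.21, 0.58, -0.91, 2.42, 1.83, 0.77, -2.29])
 (0.43, [0.15, 0.56, -0.82, 2.42, 1.86, 0.72, -2.32])
 (0.43, [0.25, 0.61, -0.99, 2.42, 1.81, 0.83, -2.27])
32
 19
 21
 (0.77, [0.22, 0.91, -0.86, 2.32, 2.09, 0.95, -2.35])
 (0.79, [0.14, 0.86, -0.72, 2.32, 2.14, 0.85, -2.43])
 (0.87, [0.05, 0.82, -0.58, 2.32, 2.21, 0.76, -2.53])
32
 -999
 26
 (0.81, [0.17, 0.92, -0.91, 2.47, 2.11, 1.08, -2.51])
 (0.81, [0.19, 0.95, -0.96, 2.47, 2.08, 1.12, -2.48])
 (0.82, [0.11, 0.88, -0.8, 2.47, 2.16, 1.0, -2.58])
37
 -110
 0
37
 19
 20
 (0.87, [0.2, 0.96, -0.88, 2.38, 2.19, 1.1, -2.45])
 (0.87, [0.22, 0.97, -0.91, 2.38, 2.18, 1.12, -2.43])
 (0.88, [0.23, 0.99, -0.94, 2.38, 2.17, 1.14, -2.42])
37
 -999
 0
42
 -110
 0
42
 19
 21
 (0.97, [0.15, 1.0, -0.84, 2.43, 2.29, 1.24, -2.57])
 (0.97, [0.17, 1.02, -0.88, 2.43, 2.28, 1.26, -2.55])
 (1.03, [0.28, 1.13, -1.09, 2.43, 2.22, 1.42, -2.39])
42
 -999
 0
```

The model now fits within about 2 mm. A 30° tilt keeps j4 in range for the whole pull and clears the pipe by about 20 mm at the reduced opening, so I'll use 30°.

```bash
python3 - <<'E'
from h import *
T=Rt(30);row(BAR-110*T[:,2],T)
E
```

```text
travel [-0.52, -15.96, 2.3] ang [9.0, 1.5, 0.2]
```

```bash
python3 -m creep '[{"hand":0.65,"travel":[-0.5,-5,0],"angular":[4,0.5,0]},{"hand":0.65,"travel":[-0.5,-10,1],"angular":[9,1.5,0.2]},{"hand":0.65,"travel":[-0.5,-16,2.3],"angular":[9,1.5,0.2]},{"hand":0.65,"travel":[-0.5,-16,2.3],"angular":[9,1.5,0.2]},{"hand":0.65,"travel":[-0.5,-16,2.3],"angular":[9,1.5,0.2]},{"hand":0.65,"travel":[-0.5,-16,2.3],"angular":[9,1.5,0.2]}]'; python3 - <<'E'
from h import *
st=ctrl.read_state();print(st["qpos"])
T=Rt(30);row(BAR-110*T[:,2],T);row(BAR+19*T[:,2],T)
E
```

```text
clock: 3.8
eef_pos: [512.4, 95.1, 170.7]
tool_rot: [3.137, -0.526, -0.092]
force: [-0.0, 0.6, -0.2]
width: 55.6
[ 0.2001516   0.57387046 -0.85881112  2.38026328  1.77633895  0.71332878
 -2.212608  ]
travel [-0.1, -0.18, -0.0] ang [0.3, -0.1, -0.1]
travel [-0.12, -0.25, 12.9] ang [0.3, -0.1, -0.1]
```

```bash
python3 -m creep '[{"hand":0.65,"travel":[-0.1,-0.2,3],"angular":[0,0,0]},{"hand":0.65,"travel":[-0.1,-0.2,6],"angular":[0,0,0]},{"hand":0.65,"travel":[-0.1,-0.2,9],"angular":[0,0,0]},{"hand":0.65,"travel":[-0.1,-0.2,11],"angular":[0,0,0]},{"hand":0.65,"travel":[-0.1,-0.2,12.8],"angular":[0,0,0]},{"hand":0.65,"travel":[-0.1,-0.2,12.8],"angular":[0,0,0]},{"hand":0.65,"travel":[-0.1,-0.2,12.8],"angular":[0,0,0]}]'; python3 - <<'E'
from h import *
s,t=img("scene"),img("top")
st=ctrl.read_state();print(st["qpos"],st["force"])
T=Rt(30);row(BAR+19*T[:,2],T)
a=cv2.resize(t["frame"][120:260,190:300],None,fx=3.6,fy=3.6,interpolation=cv2.INTER_CUBIC)
b=cv2.resize(s["frame"][140:280,200:310],None,fx=3.6,fy=3.6,interpolation=cv2.INTER_CUBIC)
cv2.imwrite("pics/c3.png",np.hstack([a,b])[:,:,::-1])
E
```

```text
clock: 4.5
eef_pos: [570.6, 86.0, 56.0]
tool_rot: [3.132, -0.514, -0.094]
force: [-6.0, 0.6, -13.2]
width: 55.1
[ 0.18668778  0.89164609 -0.77762976  2.29637443  2.06511181  0.85795226
 -2.33559687] [ -5.81525531  -0.61812161 -13.48568386]
travel [0.55, -0.57, 0.04] ang [0.6, 0.6, -0.2]
```

View pics/c3.png

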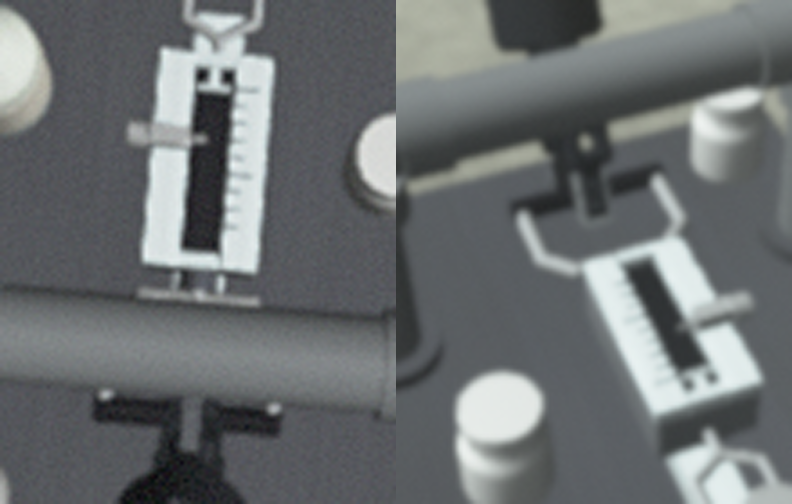

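The picture shows both fingers straddling the bar, with the upper finger inside the D. The force reads about 14 N on the tool, down and back, so I need to find the contact before closing.

```bash
python3 - <<'E'
from h import *
st=ctrl.read_state();f=np.array(st["force"]);m=np.array(st["torque"])*1000;T=R.from_euler('xyz',st["tool_rot"]).as_matrix()
print(st["clock"],f,m/1000,"tool f",T.T@f,"tool m",T.T@m/1000,st["qd"].round(3))
r=np.cross(f,m)/(f@f);print("line point rel",r,"tool",T.T@r)
p=np.array(st["eef_pos"])
t,s=img("top"),img("scene")
for c in ["scene","top"]:
  for n in ["handle","pipe"]:print(c,n,[(round(r["confidence"],2),np.round(r["at"],0).tolist()) for r in ctrl.spot_point(c,n)])
for k in range(2):
  st=ctrl.read_state();print(st["force"],st["eef_pos"])
# bar height check: triangulate from the bar ends in both views using top pixel edges
for z in (60,75,90): print(z,[np.round(proj(s,atz(t,*uv,z)),1).tolist() for uv in [(190+95/3.6,120+405/3.6),(190+280/3.6,120+418/3.6)]])
E
```

```text
4.6 [ -5.81525531  -0.61812161 -13.48568386] [ 0.34497784  2.54035134 -0.15401569] tool f [-11.62031266   1.07363367   8.93748187] tool m [ 0.01590704 -2.56320041  0.16082938] [ 0.    -0.004 -0.001  0.001 -0.001 -0.001  0.001]
line point rel [158.99800219 -25.67725293 -67.3857048 ] tool [106.82641481   9.3077347  137.77518792]
scene handle [(0.66, [565.0, 94.0, 74.0])]
scene pipe [(0.82, [600.0, 94.0, 191.0]), (0.57, [755.0, 70.0, 98.0])]
top handle [(0.81, [569.0, 90.0, 73.0]), (0.63, [520.0, 230.0, 15.0])]
top pipe [(0.64, [599.0, 89.0, 194.0])]
[ -8.89144261   0.12319597 -10.726464  ] [570.20273271  86.08349249  56.55819568]
[ -8.89144261   0.12319597 -10.726464  ] [570.20273271  86.08349249  56.55819568]
60 [[272.8, 191.9], [231.8, 203.5]]
75 [[272.4, 187.6], [231.6, 199.0]]
90 [[272.1, 183.3], [231.4, 194.5]]
```

```bash
python3 - <<'E'
from h import *
t,s=img("top"),img("scene");st=ctrl.read_state();p=np.array(st["eef_pos"]);T=R.from_euler('xyz',st["tool_rot"]).as_matrix()
a=cv2.resize(s["frame"][150:230,210:310],None,fx=8,fy=7.5,interpolation=cv2.INTER_CUBIC)[:,:,::-1].copy()
a=cv2.resize(s["frame"][160:235,215:290],None,fx=8,fy=8,interpolation=cv2.INTER_CUBIC)[:,:,::-1].copy()
def dot(P,c):
    u=(proj(s,P)-[215,160]+.5)*8; cv2.circle(a,tuple(int(x) for x in u),4,c,-1)
for x in (27.5,42): 
  for z in (-6,-45): dot(p+T@[x,0,z],(0,0,255))
for x in (-27.5,-42): 
  for z in (-6,-45): dot(p+T@[x,0,z],(0,255,255))
for y in (-55,0,55): dot(BAR+ey*y,(0,255,0))
for y in (-40,0,40): dot(BAR+ey*y+61*ex,(255,0,0))
cv2.imwrite("pics/c4.png",a)
print(st["force"],st["torque"])
E
```

```text
[ -7.73884074  -0.51778257 -11.40810633] [ 0.34252009  2.42683876 -0.20679747]
```

View pics/c4.png

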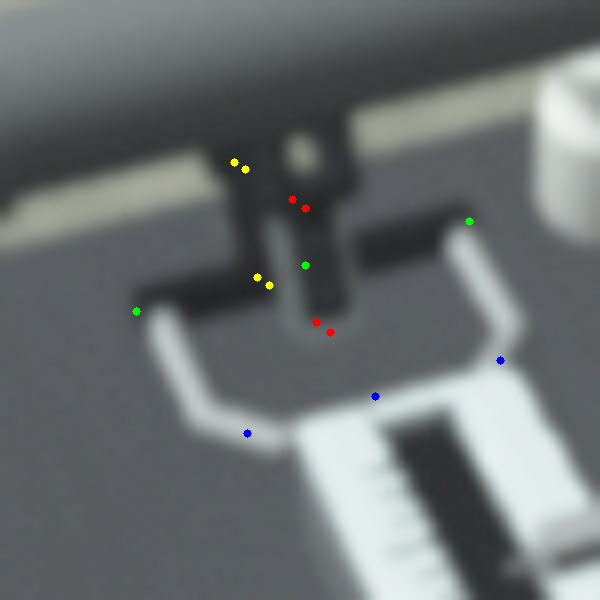

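The overlay confirms the geometry: the fingers straddle the bar and the upper fingertip is well inside the D. I'll re-reference with a hold from the measured pose and see whether the load relaxes.

```bash
python3 -m creep '[{"hand":0.65,"travel":[0,0,0],"angular":[0,0,0]},{"hand":0.65,"travel":[0,0,0],"angular":[0,0,0]}]'; python3 -m creep '[{"hand":0.65,"travel":[-0.4,0,0],"angular":[0,0,0]},{"hand":0.65,"travel":[-0.4,0,0],"angular":[0,0,0]}]';python3 -m creep '[{"hand":0.65,"travel":[0,0,-1.5],"angular":[0,0,0]},{"hand":0.65,"travel":[0,0,-1.5],"angular":[0,0,0]}]'; python3 - <<'E'
from h import *
st=ctrl.read_state();f=np.array(st["force"]);T=R.from_euler('xyz',st["tool_rot"]).as_matrix()
print(T.T@f,T.T@st["torque"]);T=Rt(30);row(BAR+19*T[:,2],T)
E
```

```text
clock: 5.2
eef_pos: [569.4, 82.4, 56.5]
tool_rot: [3.127, -0.513, -0.095]
force: [-4.2, -1.7, -2.9]
width: 55.5
clock: 5.4
eef_pos: [566.4, 81.6, 55.1]
tool_rot: [3.126, -0.515, -0.095]
force: [0.6, 0.1, 0.3]
width: 55.1
clock: 5.6
eef_pos: [559.7, 83.1, 69.6]
tool_rot: [3.126, -0.517, -0.094]
force: [0.3, -0.3, 0.3]
width: 55.6
[ 0.3715577   0.23856019 -0.09068382] [ 0.02947363 -0.51630792  0.00533675]
travel [0.8, -0.98, 1.71] ang [1.0, 0.4, -0.2]
```

```bash
python3 -m creep '[{"hand":0.65,"travel":[0,-0.8,1.0],"angular":[0.8,0.4,0]},{"hand":0.55,"travel":[0.2,-0.8,1.7],"angular":[0.8,0.4,0]},{"hand":0.45,"travel":[0.2,-0.8,1.7],"angular":[0.8,0.4,0]},{"hand":0.45,"travel":[0.2,-0.8,1.7],"angular":[0.8,0.4,0]}]';python3 -m creep '[{"hand":0.45,"travel":[0.3,0,0],"angular":[0,0,0]},{"hand":0.4,"travel":[0.5,0,0],"angular":[0,0,0]},{"hand":0.4,"travel":[0.5,0,0],"angular":[0,0,0]}]'; python3 - <<'E'
from h import *
st=ctrl.read_state();f=np.array(st["force"]);T=R.from_euler('xyz',st["tool_rot"]).as_matrix()
print(T.T@f,T.T@st["torque"]);T=Rt(30);row(BAR+19*T[:,2],T);print(st["qpos"])
E
```

```text
clock: 6.0
eef_pos: [570.6, 89.5, 55.5]
tool_rot: [3.14, -0.524, -0.095]
force: [0.4, -0.6, 0.2]
width: 38.2
clock: 6.3
eef_pos: [574.7, 89.0, 58.0]
tool_rot: [3.14, -0.523, -0.095]
force: [-0.7, 0.0, -1.3]
width: 33.9
[-1.26331281  0.02252678  0.77973676] [-0.02577934 -0.78623729  0.03213109]
travel [0.12, -0.22, 0.0] ang [0.2, 0.0, -0.2]
[ 0.18967822  0.89407278 -0.7839807   2.29278633  2.07561246  0.86213579
 -2.33938304]
```

With the hand narrower there is no contact, so the wide-open linkage had touched the pipe. I must release at 0.4 or less. Closing now.

```bash
python3 -m creep '[{"hand":0.2,"travel":[0,0,0],"angular":[0,0,0]},{"hand":0,"travel":[0,0,0],"angular":[0,0,0]},{"hand":0,"travel":[0,0,0],"angular":[0,0,0]},{"hand":0,"travel":[0,0,0],"angular":[0,0,0]},{"hand":0,"travel":[0,0,0],"angular":[0,0,0]}]'; cat > g.py <<'E'
from h import *
import sys
# measure pointer/index in top & scene
def meas(name=None):
    out={}
    for c in ["scene","top"]:
        d=img(c)
        if name: save(d,f"{name}_{c}.png",(215,125,285,265) if c=="top" else (225,170,325,270),5)
        for n in ["pointer","index_mark","handle"]:
            r=[x for x in ctrl.spot_point(c,n) if n!="handle" or x["at"][0]<620]
            print(c,n,[(round(x["confidence"],2),round(float((x["at"]-BAR)@ex),1),round(float((x["at"]-BAR)@ey),1),round(float(x["at"][2]))) for x in r[:3]])
st=ctrl.read_state();T=R.from_euler('xyz',st["tool_rot"]).as_matrix();p=np.array(st["eef_pos"])
print("clock",st["clock"],"grasp rig",((p-19*T[:,2]-BAR)@ex).round(2),((p-19*T[:,2]-BAR)@ey).round(2),"z",(p-19*T[:,2])[2].round(1),"f rig",(st["force"]@ex).round(1),(st["force"]@ey).round(1),st["force"][2].round(1),"w",round(st["width"],1),"q",st["qpos"].round(2),"tool rowdir for -1cm rig x",(T.T@(-ex)).round(3))
if len(sys.argv)>1: meas(sys.argv[1])
E
python3 g.py p0
```

```text
clock: 6.8
eef_pos: [574.8, 88.9, 58.2]
tool_rot: [3.14, -0.524, -0.095]
force: [-2.2, 0.1, 3.7]
width: 14.7
clock 6.8 grasp rig -0.92 -2.22 z 74.7 f rig -2.2 -0.1 3.7 w 14.7 q [ 0.19  0.89 -0.78  2.29  2.08  0.86 -2.34] tool rowdir for -1cm rig x [-0.866  0.005 -0.5  ]
scene pointer [(0.87, 191.8, -5.0, 98), (0.32, 155.3, 3.3, 103)]
scene index_mark [(0.61, 155.8, 2.3, 106)]
scene handle [(0.62, -0.9, 2.7, 74)]
top pointer [(0.76, 190.3, -1.4, 104)]
top index_mark [(0.7, 162.0, 5.8, 102)]
top handle [(0.7, 2.5, -1.1, 73)]
```

```bash
python3 -m creep '[{"hand":0,"travel":[-0.35,0,-0.2],"angular":[0,0,0]},{"hand":0,"travel":[-0.7,0,-0.4],"angular":[0,0,0]},{"hand":0,"travel":[-1.05,0,-0.6],"angular":[0,0,0]},{"hand":0,"travel":[-1.4,0,-0.8],"angular":[0,0,0]},{"hand":0,"travel":[-1.4,0,-0.8],"angular":[0,0,0]}]'; python3 g.py p1
```

```text
clock: 7.7
eef_pos: [559.3, 90.5, 58.3]
tool_rot: [3.14, -0.525, -0.095]
force: [6.5, 0.1, -2.3]
width: 14.0
clock 7.7 grasp rig -16.52 -2.11 z 74.7 f rig 6.5 0.7 -2.3 w 14.0 q [ 0.18  0.9  -0.8   2.33  2.09  0.9  -2.38] tool rowdir for -1cm rig x [-0.865  0.005 -0.501]
scene pointer [(0.57, 173.9, -4.1, 99), (0.54, 144.0, 0.9, 104)]
scene index_mark [(0.43, 144.9, 4.5, 103)]
scene handle [(0.59, -13.1, 1.0, 73)]
top pointer [(0.89, 177.6, -3.6, 98)]
top index_mark [(0.35, -59.4, 133.5, 10)]
top handle [(0.78, -13.6, -0.1, 73)]
```

```bash
cat > rect.py <<'E'
from h import *
import os
def rect(d,z=100,x0=100,x1=220,y0=-45,y1=55,k=5):
    # rows: rig x decreasing downward ; cols: rig y decreasing to the right
    o=BAR*[1,1,0]; P=lambda x,y:proj(d,o+ex*x+ey*y+np.array([0,0,z]))
    src=np.float32([P(x1,y1),P(x1,y0),P(x0,y0),P(x0,y1)]); W,H=(y1-y0)*k,(x1-x0)*k
    M=cv2.getPerspectiveTransform(np.float32([[0,0],[W,0],[W,H],[0,H]]),src)
    return cv2.warpPerspective(d["frame"],M,(W,H),flags=cv2.INTER_CUBIC|cv2.WARP_INVERSE_MAP)
E
python3 - <<'E'
from rect import *
t,s=img("top"),img("scene")
np.savez("p1.npz",t=t["frame"],s=s["frame"])
A=[]
for d in (t,s):
    r=rect(d,k=4)
    for x in range(100,221,10):
        v=int((220-x)*4); cv2.putText(r,str(x),(0,v),0,.4,(255,255,0),1); cv2.line(r,(25,v),(40,v),(255,255,0),1)
    A.append(r)
cv2.imwrite("pics/r1.png",np.hstack(A)[:,:,::-1])
E
```

```text
(no output)
```

View pics/r1.png

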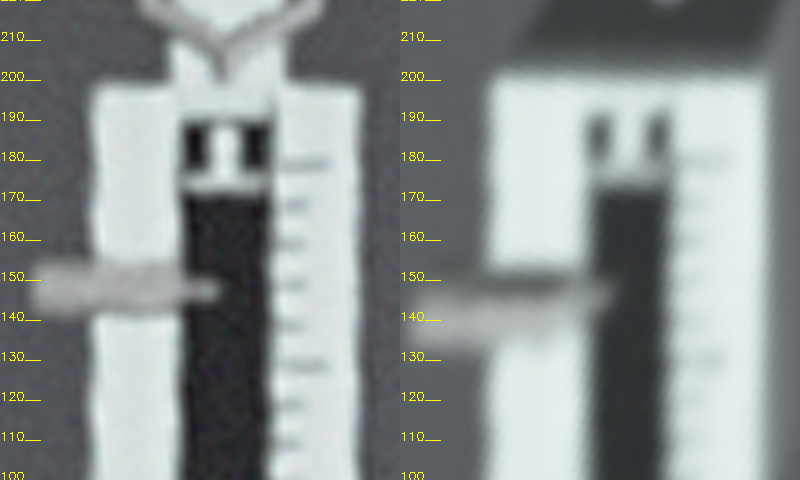

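The rectified views show the blade at x≈173.5, the tongue at x≈147 and the 0-tick at 179.5. The link is taut and the handle is drawn about 5 mm, with about 26.7 mm to go. I'll measure by profile from here on.

```bash
cat > prof.py <<'E'
from rect import *
def peak(p,xs,lo,hi):
    m=(xs>lo)&(xs<hi); i=np.where(m)[0]; j=i[np.argmax(p[i])]; w=slice(max(j-25,0),j+26); q=np.clip(p[w]-(p[j]*.5+np.min(p[w])*.5),0,None); return (q*xs[w]).sum()/q.sum(),p[j]-np.min(p[w])
def gap(lo=110,hi=180,tl=143,th=152):
    for n in ("top","scene"):
        d=img(n); r=rect(d,k=10).astype(float).mean(2); xs=220-(np.arange(r.shape[0])+.5)/10
        pp=r[:,int((55+5)*10):int((55+9)*10)].mean(1) if n=="top" else r[:,int((55+4)*10):int((55+8)*10)].mean(1)
        tt=r[:,int((55-7)*10):int((55-3)*10)].mean(1)
        P,T=peak(pp,xs,lo,hi),peak(tt,xs,tl,th); print(n,"pointer",np.round(P,1),"tongue",np.round(T,1),"gap",round(P[0]-T[0],2))
if __name__=="__main__":
    import sys; gap(*[float(a) for a in sys.argv[1:]])
E
python3 prof.py 165 182; python3 g.py
```

```text
top pointer [174.5  45.3] tongue [147.5  42.6] gap 27.03
scene pointer [179.    6.7] tongue [145.6  13.5] gap 33.33
clock 8.3 grasp rig -16.14 -2.11 z 74.7 f rig 5.3 0.6 -3.6 w 14.3 q [ 0.18  0.9  -0.8   2.33  2.09  0.9  -2.38] tool rowdir for -1cm rig x [-0.865  0.006 -0.502]
```

```bash
python3 -m creep '[{"hand":0,"travel":[-0.3,0,-0.2],"angular":[0,0,0]},{"hand":0,"travel":[-0.6,0,-0.35],"angular":[0,0,0]},{"hand":0,"travel":[-0.9,0,-0.52],"angular":[0,0,0]},{"hand":0,"travel":[-1.2,0,-0.7],"angular":[0,0,0]},{"hand":0,"travel":[-1.5,0,-0.87],"angular":[0,0,0]},{"hand":0,"travel":[-1.5,0,-0.87],"angular":[0,0,0]}]'; python3 prof.py 150 168;python3 g.py
```

```text
clock: 8.9
eef_pos: [543.7, 91.9, 58.3]
tool_rot: [3.14, -0.528, -0.097]
force: [9.1, -1.4, -6.2]
width: 14.1
top pointer [158.5  60. ] tongue [147.4  45.3] gap 11.05
scene pointer [163.   13.1] tongue [145.6  14.1] gap 17.32
clock 9.0 grasp rig -32.03 -2.05 z 74.7 f rig 8.4 1.0 -6.1 w 14.4 q [ 0.17  0.9  -0.81  2.37  2.1   0.93 -2.43] tool rowdir for -1cm rig x [-0.864  0.007 -0.504]
```

```bash
python3 -m creep '[{"hand":0,"travel":[-0.2,0,-0.12],"angular":[0,0,0]},{"hand":0,"travel":[-0.4,0,-0.23],"angular":[0,0,0]},{"hand":0,"travel":[-0.6,0,-0.35],"angular":[0,0,0]},{"hand":0,"travel":[-0.75,0,-0.44],"angular":[0,0,0]},{"hand":0,"travel":[-0.75,0,-0.44],"angular":[0,0,0]}]'; python3 prof.py 146 156;python3 g.py; python3 - <<'E'
from rect import *
A=[]
for n in ("top","scene"):
    r=rect(img(n),k=8,x0=125,x1=190,y0=-20,y1=30)
    for x in range(130,190,10):
        v=int((190-x)*8); cv2.putText(r,str(x),(0,v),0,.4,(255,0,0),1); cv2.line(r,(25,v),(40,v),(255,0,0),1)
    A.append(r)
cv2.imwrite("pics/r2.png",np.hstack(A)[:,:,::-1])
E
```

```text
clock: 9.5
eef_pos: [537.0, 92.6, 58.3]
tool_rot: [3.14, -0.53, -0.098]
force: [10.2, -0.4, -8.4]
width: 14.0
top pointer [151.9  60.6] tongue [151.2  44. ] gap 0.65
scene pointer [156.5  10.9] tongue [153.2  25.8] gap 3.3
clock 9.6 grasp rig -38.93 -2.01 z 74.7 f rig 10.4 0.4 -7.5 w 14.0 q [ 0.16  0.9  -0.82  2.39  2.11  0.95 -2.46] tool rowdir for -1cm rig x [-0.863  0.009 -0.506]
```

View pics/r2.png

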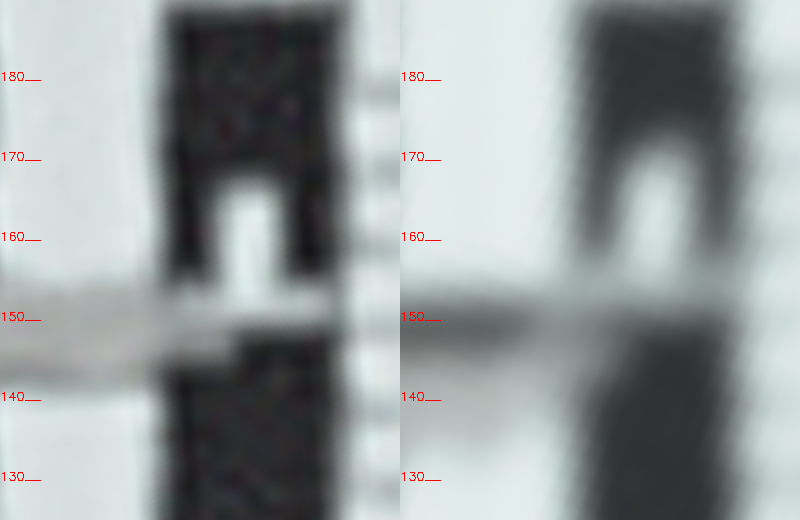

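```bash
python3 - <<'E'
from kin import *
from h import *
L=fit().x; st=ctrl.read_state();q=st["qpos"];p=np.array(st["eef_pos"]);T0=R.from_euler('xyz',st["tool_rot"]).as_matrix();G=p-19*T0[:,2]
e=p-fk(q,L)[0];print("model err",e.round(1), T0[:,2])
for dt in (0,-4,-8):
  T=T0@R.from_euler('y',dt,degrees=True).as_matrix()
  for dx in (0,6):
    r=ik(G-dx*ex+19*T[:,2]-e,T,q,L); print(dt,dx,r.x.round(3),np.abs(r.fun[:6]).max().round(4),"travel cm",(T0.T@(G-dx*ex+19*T[:,2]-p)/10).round(2))
E
```

```text
model err [-3.5  0.4  8.5] [ 0.5033299  -0.05155087 -0.86255523]
0 0 [ 0.164  0.903 -0.816  2.389  2.109  0.952 -2.456] 0.0 travel cm [ 0.  0. -0.]
0 6 [ 0.159  0.904 -0.821  2.404  2.112  0.965 -2.473] 0.0 travel cm [-0.52  0.01 -0.3 ]
-4 0 [ 0.179  0.871 -0.801  2.338  2.009  0.838 -2.343] 0.0 travel cm [-0.13 -0.   -0.  ]
-4 6 [ 0.176  0.872 -0.806  2.353  2.015  0.849 -2.361] 0.0 travel cm [-0.65  0.01 -0.31]
-8 0 [ 0.195  0.85  -0.79   2.286  1.88   0.747 -2.201] 0.0 travel cm [-0.26 -0.   -0.02]
-8 6 [ 0.191  0.849 -0.794  2.301  1.89   0.754 -2.222] 0.0 travel cm [-0.78  0.01 -0.32]
```

```bash
python3 -m creep '[{"hand":0,"travel":[-0.15,0,-0.09],"angular":[0,0,0]},{"hand":0,"travel":[-0.3,0,-0.17],"angular":[0,0,0]},{"hand":0,"travel":[-0.43,0,-0.25],"angular":[0,0,0]},{"hand":0,"travel":[-0.43,0,-0.25],"angular":[0,0,0]}]'; python3 prof.py 143 151;python3 g.py; python3 - <<'E'
from rect import *
A=[]
for n in ("top","scene"):
    r=rect(img(n),k=8,x0=125,x1=190,y0=-20,y1=30)
    for x in range(130,190,10):
        v=int((190-x)*8); cv2.putText(r,str(x),(0,v),0,.4,(255,0,0),1); cv2.line(r,(25,v),(40,v),(255,0,0),1)
    A.append(r)
cv2.imwrite("pics/r3.png",np.hstack(A)[:,:,::-1])
E
```

```text
clock: 10.1
eef_pos: [534.1, 92.8, 58.4]
tool_rot: [3.14, -0.533, -0.1]
force: [10.7, 0.3, -9.3]
width: 14.7
top pointer [148.9  55.3] tongue [148.6  47. ] gap 0.28
scene pointer [151.9  33. ] tongue [151.2   9.9] gap 0.76
clock 10.2 grasp rig -41.9 -1.98 z 74.7 f rig 10.5 0.4 -8.8 w 14.1 q [ 0.16  0.91 -0.82  2.4   2.11  0.96 -2.47] tool rowdir for -1cm rig x [-0.861  0.011 -0.508]
```

View pics/r3.png

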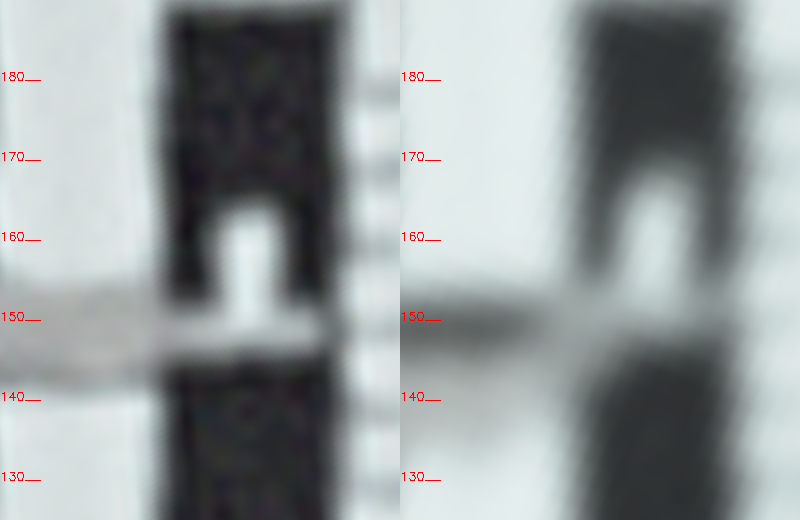

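```bash
python3 -m creep '[{"hand":0,"travel":[-0.12,0,-0.07],"angular":[0,0,0]},{"hand":0,"travel":[-0.26,0,-0.15],"angular":[0,0,0]},{"hand":0,"travel":[-0.26,0,-0.15],"angular":[0,0,0]}]'; python3 prof.py 143 151;python3 g.py
```

```text
clock: 10.6
eef_pos: [533.2, 92.9, 58.4]
tool_rot: [3.14, -0.537, -0.102]
force: [10.1, -0.1, -7.8]
width: 13.9
top pointer [147.9  59.8] tongue [147.9  49. ] gap -0.01
scene pointer [151.7  22.3] tongue [149.9   9.4] gap 1.71
clock 10.7 grasp rig -42.86 -1.97 z 74.8 f rig 10.6 0.9 -8.7 w 14.1 q [ 0.16  0.91 -0.82  2.4   2.12  0.97 -2.48] tool rowdir for -1cm rig x [-0.859  0.012 -0.511]
```

```bash
python3 -m creep '[{"hand":0,"travel":[-0.12,0,-0.07],"angular":[0,0,0]},{"hand":0,"travel":[-0.24,0,-0.14],"angular":[0,0,0]},{"hand":0,"travel":[-0.24,0,-0.14],"angular":[0,0,0]},{"hand":0,"travel":[-0.24,0,-0.14],"angular":[0,0,0]}]'; python3 prof.py 143 151;python3 g.py;python3 - <<'E'
from rect import *
A=[]
for n in ("top","scene"):
    d=img(n)
    r=rect(d,k=8,x0=125,x1=190,y0=-20,y1=30)
    for x in range(130,190,10):
        v=int((190-x)*8); cv2.putText(r,str(x),(0,v),0,.4,(255,0,0),1); cv2.line(r,(25,v),(40,v),(255,0,0),1)
    A.append(r)
cv2.imwrite("pics/r4.png",np.hstack(A)[:,:,::-1])
E
python3 prof.py 143 151
```

```text
clock: 11.1
eef_pos: [532.6, 93.0, 58.4]
tool_rot: [3.14, -0.539, -0.104]
force: [10.2, 0.5, -7.4]
width: 13.9
top pointer [147.1  55.1] tongue [147.4  39.4] gap -0.24
scene pointer [151.3  15. ] tongue [149.2   7.4] gap 2.1
clock 11.2 grasp rig -43.61 -1.95 z 74.8 f rig 10.4 1.0 -8.3 w 14.4 q [ 0.15  0.91 -0.82  2.41  2.12  0.98 -2.49] tool rowdir for -1cm rig x [-0.858  0.014 -0.514]
top pointer [147.2  54.6] tongue [147.6  41.4] gap -0.32
scene pointer [151.2  14.2] tongue [149.2   7. ] gap 1.96
```

View pics/r4.png

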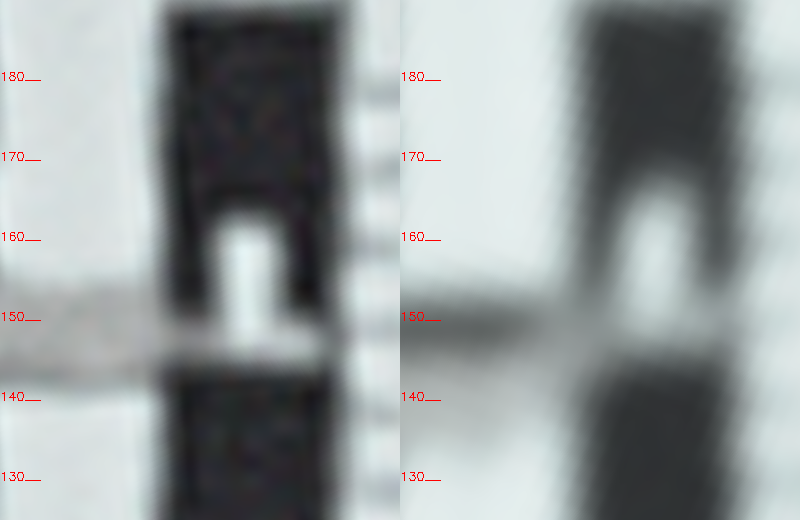

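The blade and tongue are level in both views (147.15 against 147.4 in the top view). I'll hold on the last target using camera calls, since a new row would re-reference the pose, and monitor while it holds.

```bash
python3 - <<'E'
from prof import *
for i in range(46):
    d=img("top")
    if i%9==0:
        r=rect(d,k=10).astype(float).mean(2); xs=220-(np.arange(r.shape[0])+.5)/10
        st=ctrl.read_state(); print(round(st["clock"],2),np.round(peak(r[:,600:640].mean(1),xs,143,151),2),st["eef_pos"].round(2),st["force"].round(1))
E
```

```text
11.45 [147.19  50.84] [532.58  92.96  58.47] [11.7 -0.6 -8.1]
11.9 [147.23  54.12] [532.57  92.96  58.44] [ 9.8 -0.3 -8.4]
12.35 [147.19  50.33] [532.59  92.95  58.45] [11.1 -1.1 -8.5]
12.8 [147.2   51.54] [532.57  92.95  58.45] [10.3 -0.4 -8.2]
13.25 [147.19  55.89] [532.59  92.94  58.46] [10.6  0.2 -9.1]
13.7 [147.2   52.51] [532.6   92.95  58.43] [10.8 -0.7 -8. ]
```

Held steady for 2.6 s. Easing home slowly now.

```bash
python3 -m creep '[{"hand":0,"travel":[0.1,0,0.06],"angular":[0,0,0]},{"hand":0,"travel":[0.2,0,0.12],"angular":[0,0,0]},{"hand":0,"travel":[0.33,0,0.2],"angular":[0,0,0]},{"hand":0,"travel":[0.46,0,0.28],"angular":[0,0,0]},{"hand":0,"travel":[0.6,-0.01,0.36],"angular":[0,0,0]},{"hand":0,"travel":[0.73,-0.01,0.44],"angular":[0,0,0]},{"hand":0,"travel":[0.86,-0.01,0.51],"angular":[0,0,0]},{"hand":0,"travel":[1.0,-0.02,0.6],"angular":[0,0,0]},{"hand":0,"travel":[1.13,-0.02,0.68],"angular":[0,0,0]},{"hand":0,"travel":[1.26,-0.02,0.76],"angular":[0,0,0]},{"hand":0,"travel":[1.4,-0.02,0.84],"angular":[0,0,0]},{"hand":0,"travel":[1.53,-0.02,0.92],"angular":[0,0,0]},{"hand":0,"travel":[1.66,-0.03,1.0],"angular":[0,0,0]},{"hand":0,"travel":[1.8,-0.03,1.08],"angular":[0,0,0]},{"hand":0,"travel":[1.93,-0.03,1.15],"angular":[0,0,0]},{"hand":0,"travel":[2.06,-0.03,1.23],"angular":[0,0,0]}]'; python3 g.py; python3 prof.py 160 180
```

```text
clock: 15.3
eef_pos: [557.3, 90.5, 58.4]
tool_rot: [3.14, -0.541, -0.105]
force: [5.7, -0.5, -4.4]
width: 13.8
clock 15.3 grasp rig -18.84 -2.15 z 74.7 f rig 5.7 -0.0 -4.4 w 13.8 q [ 0.17  0.9  -0.8   2.35  2.11  0.93 -2.42] tool rowdir for -1cm rig x [-0.857  0.015 -0.515]
top pointer [171.6  59.3] tongue [147.4  46.6] gap 24.19
scene pointer [177.6   5.6] tongue [145.6  13.2] gap 31.98
```

```bash
python3 -m creep '[{"hand":0,"travel":[0.1,0,0.06],"angular":[0,0,0]},{"hand":0,"travel":[0.2,0,0.12],"angular":[0,0,0]},{"hand":0,"travel":[0.3,0,0.18],"angular":[0,0,0]},{"hand":0,"travel":[0.4,0,0.24],"angular":[0,0,0]},{"hand":0,"travel":[0.5,0,0.3],"angular":[0,0,0]},{"hand":0,"travel":[0.6,0,0.36],"angular":[0,0,0]},{"hand":0,"travel":[0.7,0,0.42],"angular":[0,0,0]},{"hand":0,"travel":[0.8,0,0.48],"angular":[0,0,0]},{"hand":0,"travel":[0.9,0,0.54],"angular":[0,0,0]},{"hand":0,"travel":[1.0,0,0.6],"angular":[0,0,0]},{"hand":0,"travel":[1.1,0,0.66],"angular":[0,0,0]},{"hand":0,"travel":[1.1,0,0.66],"angular":[0,0,0]}]'; python3 g.py; python3 prof.py 172 190 146 162
```

```text
clock: 16.6
eef_pos: [568.9, 89.4, 58.3]
tool_rot: [3.14, -0.539, -0.103]
force: [-1.7, -0.1, 4.9]
width: 14.3
clock 16.6 grasp rig -7.16 -2.18 z 74.6 f rig -1.6 -0.3 4.9 w 14.3 q [ 0.18  0.9  -0.79  2.32  2.1   0.9  -2.39] tool rowdir for -1cm rig x [-0.858  0.013 -0.513]
top pointer [183.6  55.9] tongue [152.9  46.3] gap 30.73
scene pointer [188.1   4. ] tongue [150.7  11.9] gap 37.39
```

The force has reversed and the housing is sliding back, so the handle is fully home. Releasing with a limited opening and backing straight out along the tool axis.

```bash
python3 -m creep '[{"hand":0,"travel":[0,0,0],"angular":[0,0,0]},{"hand":0.1,"travel":[0,0,0],"angular":[0,0,0]},{"hand":0.25,"travel":[0,0,0],"angular":[0,0,0]},{"hand":0.4,"travel":[0,0,0],"angular":[0,0,0]},{"hand":0.4,"travel":[0,0,0],"angular":[0,0,0]},{"hand":0.4,"travel":[0,0,0],"angular":[0,0,0]}]'; python3 g.py; python3 prof.py 172 190 146 162
```

```text
clock: 17.3
eef_pos: [569.0, 89.4, 58.2]
tool_rot: [3.14, -0.539, -0.104]
force: [0.3, -0.1, -0.2]
width: 34.0
clock 17.3 grasp rig -7.0 -2.16 z 74.5 f rig 0.3 -0.1 -0.2 w 34.0 q [ 0.18  0.9  -0.79  2.32  2.1   0.9  -2.39] tool rowdir for -1cm rig x [-0.858  0.014 -0.513]
top pointer [183.7  59.3] tongue [153.   45.3] gap 30.73
scene pointer [187.4  16.7] tongue [150.8  12.8] gap 36.54
```

```bash
python3 -m creep '[{"hand":0.4,"travel":[0,0,-1],"angular":[0,0,0]},{"hand":0.4,"travel":[0,0,-2.5],"angular":[0,0,0]},{"hand":0.4,"travel":[0,0,-4.5],"angular":[0,0,0]},{"hand":0.4,"travel":[0,0,-7],"angular":[0,0,0]},{"hand":0.4,"travel":[0,0,-9.5],"angular":[0,0,0]},{"hand":0.4,"travel":[0,0,-11],"angular":[0,0,0]},{"hand":0.4,"travel":[0,0,-11],"angular":[0,0,0]},{"hand":0.4,"travel":[0,0,-11],"angular":[0,0,0]}]'; python3 g.py p9; python3 prof.py 172 190 146 162; python3 - <<'E'
from h import *
s,t=img("scene"),img("top")
cv2.imwrite("pics/fin.png",np.hstack([cv2.resize(f["frame"][60:360,100:400],(400,400)) for f in (t,s)])[:,:,::-1])
for n in ["jar_a","bottle"]:print(n,[(round(r["confidence"],2),np.round(r["at"],0).tolist()) for r in ctrl.spot_point("top",n)])
E
```

```text
clock: 18.2
eef_pos: [513.1, 95.3, 153.1]
tool_rot: [3.14, -0.541, -0.104]
force: [0.1, -0.5, 0.6]
width: 33.9
clock 18.2 grasp rig -63.23 -1.37 z 169.4 f rig 0.2 -0.5 0.6 w 33.9 q [ 0.19  0.63 -0.87  2.41  1.86  0.79 -2.32] tool rowdir for -1cm rig x [-0.857  0.014 -0.515]
scene pointer [(0.94, 179.9, -5.8, 101)]
scene index_mark [(0.44, 146.3, 4.9, 106)]
scene handle [(0.86, -7.1, 0.7, 76)]
top pointer [(0.91, 184.8, -2.3, 101)]
top index_mark [(0.56, 154.0, 6.0, 101)]
top handle [(0.81, -2.6, -3.0, 75)]
top pointer [183.7  59.2] tongue [152.9  49.5] gap 30.8
scene pointer [187.4  16.7] tongue [150.9  12.4] gap 36.5
jar_a [(0.86, [488.0, 351.0, 2.0]), (0.84, [519.0, 230.0, 14.0]), (0.65, [718.0, -36.0, 9.0]), (0.6, [748.0, -194.0, 3.0])]
bottle [(0.73, [774.0, 205.0, 11.0])]
```

View pics/fin.png

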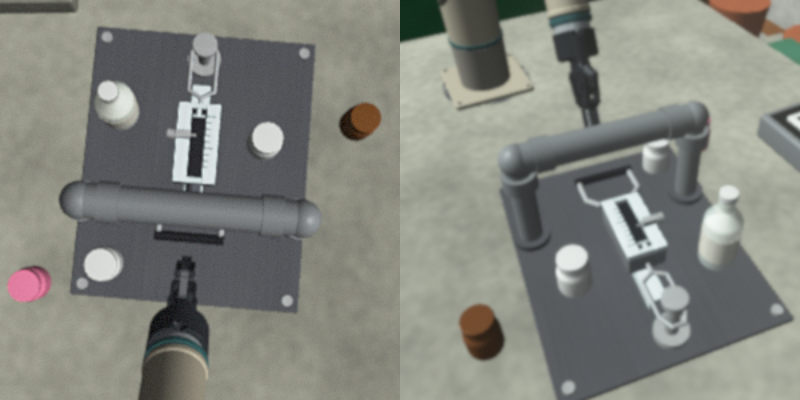

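```bash
python3 - <<'E'
from prof import *
d=img("top")
for n in ("p0_top","p9_top"):
    f=np.zeros_like(d["frame"]); f[125:265,215:285]=cv2.resize(cv2.imread(f"pics/{n}.png"),(70,140),interpolation=cv2.INTER_AREA)[:,:,::-1]
    r=rect(dict(d,frame=f),k=10).astype(float).mean(2); xs=220-(np.arange(r.shape[0])+.5)/10
    P=peak(r[:,600:640].mean(1),xs,180,193);T=peak(r[:,480:520].mean(1),xs,146,166);print(n,P,T,P[0]-T[0])
E
```

```text
p0_top (np.float64(189.6927336250706), np.float64(52.4916666666667)) (np.float64(158.94362970595813), np.float64(39.0333333333333)) 30.749103919112457
p9_top (np.float64(183.69176947652988), np.float64(61.683333333333366)) (np.float64(152.942211347727), np.float64(43.46666666666668)) 30.749558128802875
```

The final gap matches the original home gap exactly (30.75 mm both times). Jars and bottle are unmoved. Handing in.

```bash
python3 -c "
from cell import ctrl;print(ctrl.finish_job())"
```

```text
the job is handed in; nothing more can be done
None
```

The proof pull is done and the job was handed in at about 19 s of robot time; no verdict was reported.

**Pull:** I gripped the D-handle from under the pipe at a 30° tilt and took up about 11.5 mm of slack. I then drew the handle out until the pointer was level with the index. The top view put the pointer at 147.2 mm and the index tongue at 147.4 mm. I held it there, steady to within 0.05 mm, for over 2.5 s.

**Return and release:** I eased the handle back at about 10–15 mm/s and let go with the gripper only partly open. The pointer-to-index gap afterwards was 30.75 mm, the same as before the pull, so the handle is fully home. The jars and bottle read the same as at the start to within detector error (largest difference 7 mm along x, for the bottle), and the last picture shows them standing. Nothing is touching the robot.

**What disagreed or went wrong:**
- **Contact on approach:** on the first approach the tool registered about 14 N, probably the wide-open gripper touching the pipe. It went away when I narrowed the opening.
- **Scene camera:** its automatic pointer readings were unreliable because of blur and viewing angle. I judged level from the top camera, with the scene picture as a check; the remaining uncertainty is about 0.5 mm.
- **Housing position:** the housing sits about 6 mm nearer the robot than at the start, because I pushed only part of the slack back in.

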